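# Seat a filter slide in the photometer

## Task

Fit the filter slide with the round window into the photometer: lay it on the loading tray, nose first, and push it gently into the slot until you feel it come fully home against the stop inside, then let go. The stop is only clamped by friction, so do not shove it out of its setting, and do not take the side spring near the mouth for the stop. Leave the square-window slide and the glassware where they are.

Things in the scene. Friction and masses are not known exactly. Their poses are not given: they have to be found in the camera images.
- photometer: Low grey instrument, fixed; housing 115 long x 120 wide x 58 mm high, loading tray in front. Origin on the bench under the middle of the slot's mouth; x points into the slot, y left, z up. Housing x 0 to 115, tray x -110 to 0 mm, tray floor 6 mm above the bench and level with the slot's floor; tray rails 42 mm apart inside, tops at z 12 mm, flared at the front.
- mouth (a point): Middle of the slot's mouth, on its floor, 6 mm above the bench; axes as the photometer's. The slot is 39 wide x 14 mm high, closed at the back. The hidden stop lies somewhere 30 to 80 mm past the mouth, different each time; it is clamped by friction and starts to slip at about 8 N.
- side_spring (a point): Spring pin, 10 mm across, in the slot's left wall 18 mm past the mouth, protruding up to 4.5 mm. As the nose passes (8 to 21 mm past the mouth) it resists by about 3 N and from then on pushes the slide to the right (-y) with about 4 to 6 N, so that it drags with about 2 N.
- round_slide: Slide to be fitted, loose, black, with a ROUND 24 mm glass window in a bright ring: plate 130 long (x) x 36 wide (y) x 10 mm, about 80 g, nose corners rounded 8 mm. Origin at the middle of its underside; x to the nose (+65 mm), z up. Upright grip tab on its tail: x -65 to -41, 12 mm wide (y), top 44 mm above the underside; it always stays at least 25 mm outside the mouth.
- round_slide_nose (a point): Point at the middle of the nose face of the round-window slide, 5 mm above its underside; axes as the slide's.
- round_slide_tab (a point): Point in the middle of the round-window slide's grip tab, 30 mm above the underside, 53 mm behind the origin; axes as the slide's.
- square_slide: Same black slide and size but with a SQUARE glass window of 23 mm; bystander, leave where it is. Origin at the middle of its underside.
- beaker_a: Glass beaker, 56 mm wide, 70 mm high, bystander. Origin at the middle of its underside.
- conical_a: Conical flask, 67 mm wide, 109 mm high, bystander. Origin at the middle of its underside.
- petri_dish: Petri dish, 60 mm wide, 13 mm high, bystander. Origin at the middle of its underside.
Mind the look-alikes: they are no part of the job. Leave any red look-alike of the round_slide alone.

How it is judged:
By the outcome, as a careful person would: the job done as asked, in the order asked, and still so for the second after the job is handed in, with the robot touching nothing.
It also fails if it takes over 48 s, if anything falls off the work surface, if the arm or the gripper's body presses on something with over 40 N, if the wrist force passes 120 N, or if a joint passes its speed limit or range.

## Robot

A 7-joint arm with a two-finger parallel gripper is mounted at the origin on a cart in front of the work surface, level with it; the furniture and walls round the work are solid. World frame = base frame: x ahead of the robot, y to its left, z up, the work surface at z = 0. Lengths are in m, angles in rad, forces in N, time in s.
With the tool pointing down it reaches from about 0.35 to 0.9 m from the base axis. Payload 19.9 kg.
Tool frame: the origin (TCP) lies between the finger pads; the fingertips stand 19 mm ahead of it and the grasp point (between the pads) is the TCP; z points along the fingers, y is the line along which they close (so a half turn about z gives the same grasp; the last joint's range is limited). The gripper opens to 94 mm and grips with 3 to 60 N. Pads are 16 mm wide; open, the fingers measure 119 mm over their backs; the gripper's body (75 mm by 177 mm) begins 78 mm behind the grasp point.
Start: joints at [1.115, 0.417, -0.01, 1.614, 0.005, 1.111, -0.053], TCP at [0.252, -0.572, 0.2] pointing down, gripper open.
Joint ranges: [-2.81, 2.81], [-0.39, 2.02], [-1.27, 1.25], [0.06, 2.57], [-1.19, 4.33], [0.19, 2], [-2.82, 2.82]. Speed limits (rad/s): [1.89, 1.89, 2.39, 2.39, 3.01, 3.01, 3.01].

## Interface

Orientations are given as a 3x3 rotation matrix whose columns are the frame's x, y, z axes.
In Python, from rig import robot gives the robot as it stands. Calls block until the motion is done:
- robot.move_ptp(position, orientation): joint-space move of the TCP to a pose.
- robot.move_linear(position, velocity=0.15, frame=None, threshold=None): straight line of the TCP; frame=None keeps the orientation; velocity is the mean speed in m/s. With threshold (N) it stops when the force on the tool has changed by that much, and returns True; else False.
- robot.goto_joints(angles): joint-space move.
- robot.gripper_to(opening): finger opening in m; the grip force is fixed at half the most; returns when the fingers have stopped.
- robot.pause(seconds).
- robot.ik(position, orientation): joint angles nearest the present ones, or None.
- robot.get_state(): the state.
- robot.grab_frame(name): name is "scene" or "top"; returns the picture (384x512x3 uint8, red, green, blue); there is no depth.
- robot.camera_info(name): a dict with "fx", "fy", "cx", "cy" (pixels), "rvec" (rotation vector, rad) and "tvec" (3), from world to camera coordinates, as OpenCV has them. Camera axes: x right, y down, z forward; pixel columns grow to the right and rows downward; lengths in m; the calibration is good to about 2 mm. A picture is of the moment at which its call begins. camera_info takes no time and is no camera call.
A pose or a line that the arm cannot do raises robot.PlanningError and nothing moves.
- robot.sign_off(): hands the job in; it is judged then, once.
The state is a dict: "time": time; "qpos": joint angles; "joint_vel": joint speeds; "effort": joint torques, N m; "ee_pos": TCP position; "tool_rot": TCP orientation; "force": force on the tool from outside, world axes, zero at the start; "moment": the same for the moment, N m; "opening": finger opening in m; "grasp_force": force on a finger pad.
Only numpy, scipy, OpenCV 4.12 (cv2) and the standard library are available. Lean on these libraries where they do the work, as an engineer would, in place of code of your own. Each camera call takes 0.05 s, during which the arm holds its last target. There are 200 camera calls.

## Working session

There is one attempt and no reset: what is moved stays moved. The work goes in short steps, each a Python script; the robot and the scene stay as the last script left them, time stands still between calls to the robot, and variables do not carry over. Pictures are saved under pics/ and viewed, at most 10 in all, crops included, and the job is handed in when it is done.

```bash
mkdir -p pics; ls
python3 - <<'E'
from rig import robot
import cv2
for n in("top","scene"):
    im=robot.grab_frame(n); cv2.imwrite(f"pics/{n}0.png",im[...,::-1])
    print(n,robot.camera_info(n))
s=robot.get_state();print(s["time"],s["force"],s["ee_pos"],s["tool_rot"],s["opening"])
E
```

```text
pics
top {'fx': 395.92271624740175, 'fy': 395.92271624740175, 'cx': 254.36802333369943, 'cy': 191.94411634229422, 'rvec': array([ 2.20368041, -2.14119469,  0.12268824]), 'tvec': array([0.03056527, 0.57143521, 0.95531059])}
scene {'fx': 353.43785056762374, 'fy': 353.43785056762374, 'cx': 259.4182525203654, 'cy': 186.43316745229654, 'rvec': array([ 1.03364539, -2.40547279,  1.09585735]), 'tvec': array([0.40181312, 0.29463471, 0.85090008])}
0.1 [-0.29700187 -0.34853845 -0.97361182] [ 0.25174435 -0.57170391  0.19980622] [[ 9.15174188e-01  4.03058248e-01 -5.05428069e-04]
 [ 4.03058556e-01 -9.15173709e-01  9.39551119e-04]
 [-8.38606530e-05 -1.06357004e-03 -9.99999431e-01]] 0.0942687103378537
```

View pics/top0.png

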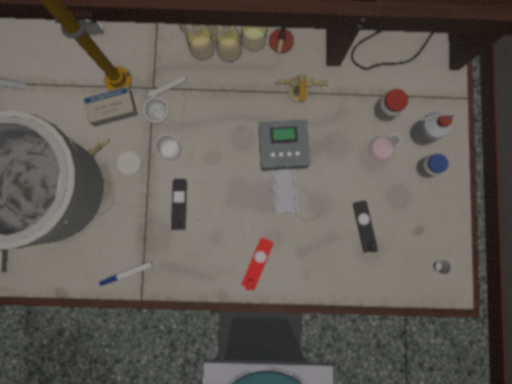

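View pics/scene0.png

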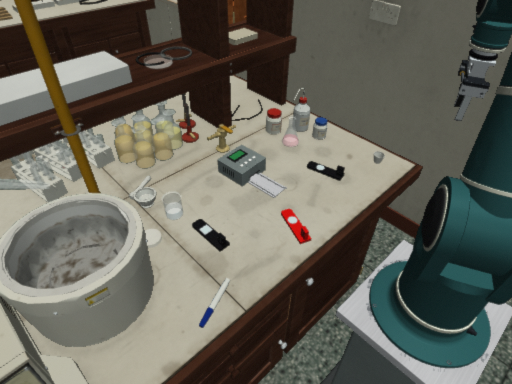

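The top view shows the photometer at (285,145), with its tray at (286,190) facing the robot. Candidates:
- Black slide at (365,226), which seems to have a round window.
- Black slide at (179,204), which seems to have a square window.
- Red look-alike at (258,263), to be left alone.

I'll check close crops of both black slides and the tray.

Run:
```python
import cv2,numpy as np
t=cv2.imread("pics/top0.png"); s=cv2.imread("pics/scene0.png")
f=lambda im,x,y,w,h,k:cv2.resize(im[y:y+h,x:x+w],None,fx=k,fy=k,interpolation=cv2.INTER_CUBIC)
a=f(t,335,190,66,75,4);b=f(t,150,166,66,75,4);c=f(t,252,115,66,110,5)
d=f(s,300,150,50,37,5)
o=np.zeros((600,800,3),np.uint8)
for im,x,y in((a,0,0),(b,0,300),(c,270,0)):o[y:y+im.shape[0],x:x+im.shape[1]]=im
d=f(s,300,150,50,40,4);o[0:160,600:800]=d
d=f(s,188,212,50,40,4);o[200:360,600:800]=d
cv2.imwrite("pics/crop1.png",o)
```

```text
(no output)
```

View pics/crop1.png

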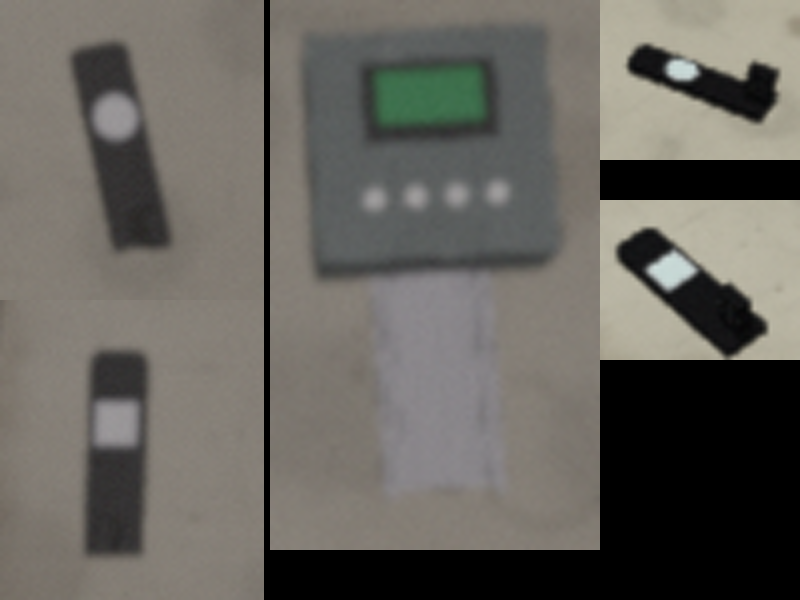

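The crops confirm it: the black slide at top-view pixel (365,226) has the round window, with its nose up-image and its tab at the lower end. The other black slide has the square window. Next I'll measure the slide and the photometer.

```bash
cat > h.py <<'E'
import cv2,numpy as np
from rig import robot
def ray(name,uv,z):
    c=robot.camera_info(name);R=cv2.Rodrigues(np.array(c["rvec"]))[0];t=np.array(c["tvec"])
    uv=np.atleast_2d(uv).astype(float)
    d=np.c_[(uv[:,0]-c["cx"])/c["fx"],(uv[:,1]-c["cy"])/c["fy"],np.ones(len(uv))]@R
    o=-R.T@t
    return o+d*((z-o[2])/d[:,2])[:,None]
def contour(mask,at,roi,k=8):
    """largest contour in roi of a float image thresholded at 0, subpixel by upsampling"""
    x,y,w,h=roi
    m=cv2.resize(mask[y:y+h,x:x+w].astype(np.float32),None,fx=k,fy=k,interpolation=cv2.INTER_CUBIC)
    cs,_=cv2.findContours((m>0).astype(np.uint8),cv2.RETR_EXTERNAL,cv2.CHAIN_APPROX_NONE)
    c=max(cs,key=cv2.contourArea)[:,0,:]
    return (c+.5)/k-.5+[x,y]
def rect(P):
    (c,s,a)=cv2.minAreaRect((P[:,:2]*1000).astype(np.float32))
    b=cv2.boxPoints((c,s,a))/1000
    return np.array(c)/1000,s,b
def frame(im,name="top"):
    pass
def axisfit(P,lo,hi,yaw0):
    """centre line (yaw, point) from long edges of contour P between fractions lo..hi along yaw0 direction"""
    u=np.array([np.cos(yaw0),np.sin(yaw0)]);v=np.array([-u[1],u[0]])
    s=P[:,:2]@u;w=P[:,:2]@v;f=(s-s.min())/np.ptp(s)
    k=(f>lo)&(f<hi);m=np.median(w[k])
    L=np.polyfit(s[k&(w>m)],w[k&(w>m)],1);Rr=np.polyfit(s[k&(w<m)],w[k&(w<m)],1)
    a=(L+Rr)/2
    return yaw0+np.arctan(a[0]),a,L,Rr,s,u,v
E
python3 - <<'E'
from h import *
im=cv2.imread("pics/top0.png");lab=cv2.cvtColor(im,cv2.COLOR_BGR2LAB).astype(float)
print("lab",[(n,lab[y,x]) for n,x,y in(("bench",330,190),("slide",366,235),("tray",286,195),("housing",268,160))])
C=contour(85-lab[...,0],None,(335,190,66,75))
P=ray("top",C,0.010);c,s,b=rect(P);print("slide rect",c,s,b)
# tail->nose
e=sorted([(b[i]+b[(i+1)%4])/2 for i in range(4)],key=lambda p:np.linalg.norm(p-c))[2:]
e=sorted(e,key=lambda p:p[0]);d=e[1]-e[0];y0=np.arctan2(d[1],d[0])
yaw,a,L,Rr,s,u,v=axisfit(P,.15,.85,y0)
print("slide yaw deg",np.degrees([y0,yaw]),"width",np.diff([np.polyval(Rr,s.mean()),np.polyval(L,s.mean())]),"smax",s.max(),s.min())
for sx,nm in((s.max(),"nose"),(s.min(),"tail"),(s.max()-.118,"tab")):print(nm,sx*u+np.polyval(a,sx)*v)
# tray / housing
T=contour(.5*(lab[330 and 190,330,2]+lab[195,286,2])-cv2.GaussianBlur(lab[...,2],(0,0),1),None,(250,110,70,112))
P=ray("top",T,0.012)
i=T[:,1]
for r in range(174,216,4):
    k=abs(T[:,1]-r)<.3
    print(r,T[k,0].min(),T[k,0].max(),end=" | ")
print("\nhousing", T[:,0].min(),T[:,0].max(),i.min(),i.max())
np.save("T.npy",T)
E
```

```text
lab [('bench', array([136., 128., 133.])), ('slide', array([ 54., 128., 128.])), ('tray', array([143., 129., 127.])), ('housing', array([106., 126., 128.]))]
slide rect [ 0.4927832  -0.23361308] (130.67852783203125, 37.065677642822266) [[ 0.42496178 -0.23001614]
 [ 0.43317336 -0.26616076]
 [ 0.56060463 -0.23721002]
 [ 0.5523931  -0.2010654 ]]
slide yaw deg [12.7995935  15.25054699] width [0.02942382] smax 0.4941222560323049 0.3634437272010541
nose [ 0.55547652 -0.21463773]
tail [ 0.42928442 -0.24904294]
tab [ 0.44152767 -0.24570492]
174 271.8125 296.1875 | 178 272.0625 296.4375 | 182 272.1875 296.6875 | 186 272.3125 297.0625 | 190 272.6875 297.3125 | 194 272.9375 297.6875 | 198 273.0625 297.8125 | 202 273.4375 298.0625 | 206 273.8125 298.4375 | 210 274.0625 298.6875 | 214 275.8125 276.5625 | 
housing 258.4375 309.3125 119.8125 213.8125
```

Run:
```python
from h import *
T=np.load("T.npy")
k=(T[:,1]>174)&(T[:,1]<209);mid=285
L=ray("top",T[k&(T[:,0]<mid)],.012);R=ray("top",T[k&(T[:,0]>mid)],.012)
l=np.polyfit(L[:,0],L[:,1],1);r=np.polyfit(R[:,0],R[:,1],1)
print("tray L,R",l,r,"yaws",np.degrees(np.arctan([l[0],r[0]])),"width",l@[.5,1]-r@[.5,1])
# front end of tray
F=ray("top",T[T[:,1]>213],.012 );print("tray front x",F[:,0].min(),F.mean(0))
# housing sides/back at top z=.058
H=T[T[:,1]<160]
for nm,q in(("left",H[(H[:,0]<275)&(H[:,1]>124)]),("right",H[(H[:,0]>290)&(H[:,1]>124)])):
    p=ray("top",q,.058);f=np.polyfit(p[:,0],p[:,1],1);print(nm,f,np.degrees(np.arctan(f[0])))
p=ray("top",H[(H[:,1]<124)&(H[:,0]>264)&(H[:,0]<302)],.058);f=np.polyfit(p[:,1],p[:,0],1);print("back",f,p.mean(0),-np.degrees(np.arctan(f[0])))
im=cv2.imread("pics/top0.png");g=cv2.cvtColor(im,cv2.COLOR_BGR2LAB)[...,0]
print(g[155:182,280],g[155:182,290]); print(g[185,265:305]);print(g[200,265:305])
```

```text
tray L,R [ 0.08710008 -0.04978313] [ 0.08738497 -0.11253044] yaws [4.97790444 4.99410411] width 0.0626048684815842
tray front x 0.5183665669623305 [ 0.51920237 -0.01057932  0.012     ]
left [ 0.07965511 -0.01661507] 4.554285685257334
right [ 0.09624623 -0.14670184] 5.497569157161011
back [-0.08895908  0.74383486] [ 0.74546353 -0.01830812  0.058     ] 5.0835978284877
[152 128 109 100 101  99  97 100 101  99  97  85  75  78 104 129 141 145
 143 145 144 144 146 147 145 145 144] [138 120 107 100 101 101 101 100 101  99  96  83  71  89 116 134 140 139
 141 142 143 143 143 143 143 141 142]
[126 128 129 128 128 128 130 129 136 137 139 138 138 142 145 145 145 145
 145 144 143 142 144 145 144 142 141 138 133 136 137 133 135 138 137 136
 138 136 138 137]
[126 126 126 125 128 127 126 129 133 137 137 139 139 135 141 142 143 144
 144 143 145 143 143 142 144 144 143 139 138 134 138 140 139 138 136 135
 135 135 135 132]
```

```bash
cat >> h.py <<'E'
def down(yaw):
    c,s=np.cos(yaw),np.sin(yaw)
    return np.array([[c,s,0],[s,-c,0],[0,0,-1.]])
def st(tag=""):
    s=robot.get_state();print(tag,"t %.2f"%s["time"],"F",np.round(s["force"],2),"p",np.round(s["ee_pos"],4),"op %.4f gf %.1f"%(s["opening"],s["grasp_force"]));return s
YT=np.radians(5.0);U=np.array([np.cos(YT),np.sin(YT),0]);V=np.array([-U[1],U[0],0]);M=np.array([.630,-.0262,.006])
def ph(x,y,z):  # photometer -> world, z from bench
    return np.array([M[0],M[1],0])+U*x+V*y+np.array([0,0,z])
E
python3 - <<'E'
from h import *
R=down(np.radians(12.8))
robot.move_ptp([.4411,-.2453,.12],R);st("above")
robot.move_linear([.4411,-.2453,.033],velocity=.1,threshold=8);st("down")
robot.gripper_to(.008);st("closed")
robot.move_linear([.4411,-.2453,.063],velocity=.08);st("up")
for n in("top","scene"):cv2.imwrite(f"pics/{n}1.png",robot.grab_frame(n)[...,::-1])
a=cv2.imread("pics/top1.png")[160:280,300:430];b=cv2.imread("pics/scene1.png")[120:240,270:400]
cv2.imwrite("pics/crop2.png",cv2.resize(np.hstack([a,b]),None,fx=3,fy=3,interpolation=cv2.INTER_CUBIC))
E
```

```text
above t 1.53 F [-0.71 -0.39 -0.06] p [ 0.4409 -0.2464  0.1202] op 0.0941 gf 0.0
down t 2.55 F [ 0.12  0.14 -0.07] p [ 0.4414 -0.2455  0.0335] op 0.0934 gf 0.0
closed t 3.78 F [-0.16 -1.34  0.47] p [ 0.4411 -0.2453  0.033 ] op 0.0113 gf 30.0
up t 4.31 F [-0.31 -0.33 -0.88] p [ 0.4411 -0.2453  0.0631] op 0.0116 gf 30.0
```

View pics/crop2.png

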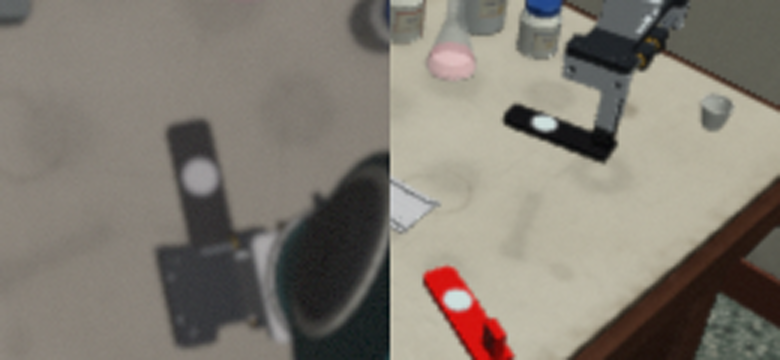

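The slide is held by its tab and stays level. It's the round-window one, and the nose in the left half is at about (190,125). Next I'll carry it over the tray and compare it with the rails.

Run:
```python
from h import *
robot.move_linear([.4411,-.2453,.09],velocity=.12)
robot.move_linear(ph(-.133,0,.09),velocity=.15,frame=down(YT));st("hover")
robot.move_linear(ph(-.133,0,.060),velocity=.1);robot.pause(.3);s=st("low")
im=robot.grab_frame("top")[...,::-1].copy();cv2.imwrite("pics/top2.png",im)
sc=robot.grab_frame("scene")[...,::-1];cv2.imwrite("pics/scene2.png",sc)
a=im[150:260,240:340];b=sc[140:250,210:310]
cv2.imwrite("pics/crop3.png",cv2.resize(np.hstack([a,b]),None,fx=4,fy=4,interpolation=cv2.INTER_CUBIC))
lab=cv2.cvtColor(im,cv2.COLOR_BGR2LAB).astype(float)
C=contour(85-lab[...,0],None,(255,172,60,60))
zt=s["ee_pos"][2]-.033+.010
P=ray("top",C,zt);d=(P-M);x=d@U;y=d@V
print("nose x",x.max())
for q in np.arange(-.09,-.015,.01):
    k=abs(x-q)<.001
    if k.any():print("%.3f"%q,np.round([y[k].min()*1e3,y[k].max()*1e3,(y[k].min()+y[k].max())*500],1))
```

```text
hover t 6.37 F [ 0.37  0.03 -0.25] p [ 0.4973 -0.0385  0.0899] op 0.0113 gf 30.0
low t 7.12 F [ 0.04  0.11 -1.14] p [ 0.4977 -0.0378  0.0604] op 0.0115 gf 30.0
nose x -0.01574241130498591
-0.090 [-60.8  21.6 -19.6]
-0.080 [-68.7  22.  -23.3]
-0.070 [-69.4  22.8 -23.3]
-0.060 [-70.2  24.7 -22.7]
-0.050 [-70.9  28.6 -21.1]
-0.040 [-71.6  29.  -21.3]
-0.030 [-16.5  18.1   0.8]
-0.020 [-15.5  15.3  -0.1]
```

View pics/crop3.png

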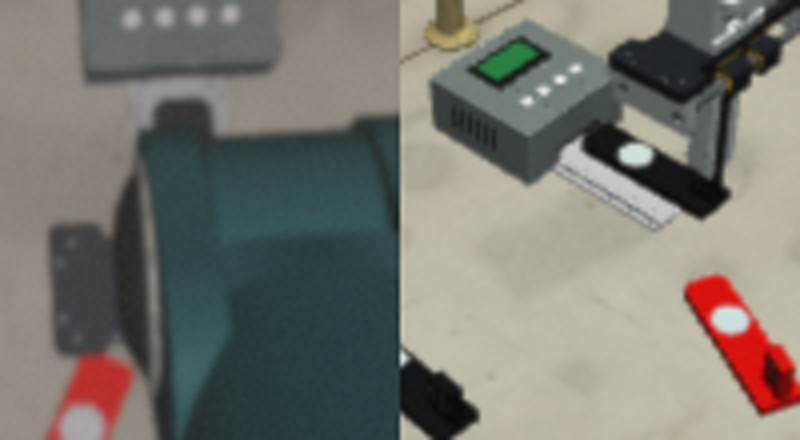

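The slide is centred over the tray to within 1 mm: in the left half, the nose is at (182,105) between rails at about (130..228). Next I'll lay it down, release it and move behind the tail.

Run:
```python
from h import *
print(robot.move_linear(ph(-.133,0,.0385),velocity=.04,threshold=3));st("laid")
robot.gripper_to(.03);st("open")
robot.move_linear(ph(-.133,0,.085),velocity=.15)
robot.move_linear(ph(-.22,0,.085),velocity=.2)
robot.gripper_to(.0)
im=robot.grab_frame("top")[...,::-1].copy();cv2.imwrite("pics/top3.png",im)
sc=robot.grab_frame("scene")[...,::-1];cv2.imwrite("pics/scene3.png",sc);st("back")
a=im[150:260,240:340];b=sc[140:250,210:310]
cv2.imwrite("pics/crop4.png",cv2.resize(np.hstack([a,b]),None,fx=4,fy=4,interpolation=cv2.INTER_CUBIC))
```

```text
True
laid t 7.74 F [ 0.88 -0.16  4.48] p [ 0.4969 -0.0377  0.0383] op 0.0118 gf 30.0
open t 8.25 F [ 0.25  0.36 -0.01] p [ 0.4967 -0.0378  0.0386] op 0.0301 gf 0.0
back t 10.01 F [ 0.65  0.14 -0.27] p [ 0.4109 -0.0454  0.085 ] op 0.0005 gf 0.0
```

View pics/crop4.png

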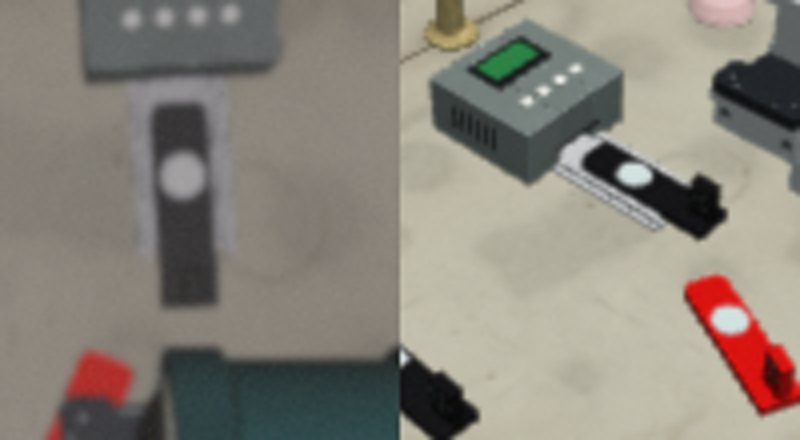

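The slide lies straight in the tray: top view, nose at (182,105) and tail at (188,303) of the crop. Next I'll push from behind with closed fingers, past the spring first and then slowly towards the stop.

Run:
```python
from h import *
robot.move_linear(ph(-.178,0,.085),velocity=.2)
robot.move_linear(ph(-.178,0,.034),velocity=.12,threshold=10);robot.pause(.2);s=st("behind")
r=robot.move_linear(ph(-.130,0,.034),velocity=.03,threshold=6);s=st(f"A {r}");print("x",(s["ee_pos"]-M)@U)
F0=s["force"]
x=-.130
if not r:
  while x<-.112 and not r:
    x+=.006;r=robot.move_linear(ph(x,0,.034),velocity=.015,threshold=5.5);s=st(f"{x:.3f} {r} Fu {s['force']@U:.2f}");
print("x",(s["ee_pos"]-M)@U)
im=robot.grab_frame("top")[...,::-1];sc=robot.grab_frame("scene")[...,::-1]
cv2.imwrite("pics/top4.png",im);cv2.imwrite("pics/scene4.png",sc)
a=im[150:260,240:340];b=sc[140:250,210:310]
cv2.imwrite("pics/crop5.png",cv2.resize(np.hstack([a,b]),None,fx=4,fy=4,interpolation=cv2.INTER_CUBIC))
```

```text
behind t 11.14 F [ 0.53 -0.88  0.44] p [ 0.4531 -0.0418  0.0347] op 0.0004 gf 0.0
A False t 12.89 F [ 0.    0.23 -0.31] p [ 0.5004 -0.0375  0.034 ] op 0.0007 gf 0.0
x -0.13004988803357673
-0.124 False Fu 0.02 t 13.44 F [-0.15  0.54 -1.03] p [ 0.5065 -0.037   0.034 ] op 0.0006 gf 0.0
-0.118 False Fu -0.10 t 13.99 F [0.22 0.03 0.05] p [ 0.5125 -0.0365  0.034 ] op 0.0004 gf 0.0
-0.112 True Fu 0.22 t 14.31 F [0.77 0.07 0.05] p [ 0.5152 -0.0362  0.0336] op 0.0005 gf 0.0
x -0.11526606212349146
```

View pics/crop5.png

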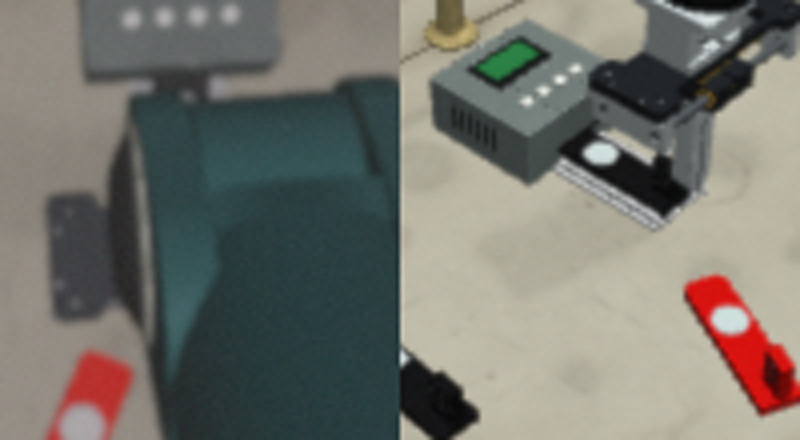

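The slide has its nose in the mouth; the window is now at (600,153) of the crop. I'll measure how far it went from the window's displacement in the scene camera.

```bash
cat >> h.py <<'E'
def window(im,z=.016):
    g=im[140:205,255:300].astype(int)
    roi=im[150:200,345//1-345+345:346] if False else None
    m=(im.min(2)>190).astype(np.uint8);m[:,:350-0]=m[:,:350]
    n,l,s,c=cv2.connectedComponentsWithStats(m)
    out=[]
    for i in range(1,n):
        if 20<s[i,4]<200:
            d=(ray("scene",c[i],z)[0]-M);x,y=d@U,d@V
            if -.15<x<.01 and abs(y)<.025:out.append((round(x*1e3,1),round(y*1e3,1),s[i,4]))
    return out
E
python3 - <<'E'
from h import *
for i in(3,4):
    im=cv2.imread(f"pics/scene{i}.png");print(window(im))
    print(im[174:184,355-0:375].min(2)[::3] if 0 else im[178,250:275].min(1))
st()
E
```

```text
[(np.float64(-5.1), np.float64(8.8), np.int32(25)), (np.float64(-57.9), np.float64(-1.8), np.int32(28))]
[159 196 201 201 199 185 116  53  25  20  20  22  22  20  22  32  62 110
 182 189 180 173 172 168 168]
[(np.float64(-20.8), np.float64(-4.2), np.int32(21))]
[ 44  26  15  19  23  77 182 204 206 205 206 206 206 196 135  48  50  88
 144 181 177 172 165 144  77]
 t 14.41 F [-0.04 -0.89 -0.21] p [ 0.5147 -0.0363  0.0334] op 0.0007 gf 0.0
```

Run:
```python
from h import *
xs=[]
for i in range(5):
    r=robot.move_linear(ph(-.054,0,.034),velocity=.008,threshold=4.0);s=st(f"{i} {r}")
    d=s["ee_pos"]-M;x=d@U;xs.append(x);print("x %.4f nose~%.4f Fu %.2f"%(x,x+.138,s["force"]@U))
    if not r or (i and abs(x-xs[-2])<.0006) or s["time"]>30:break
sc=robot.grab_frame("scene")[...,::-1];cv2.imwrite("pics/scene5.png",sc);print(window(sc))
```

```text
0 True t 15.59 F [ 0.88 -1.    0.57] p [ 0.5154 -0.0362  0.0332] op 0.0005 gf 0.0
x -0.1151 nose~0.0229 Fu 0.78
1 True t 16.61 F [-1.38  0.04  0.85] p [ 0.5153 -0.0362  0.0327] op 0.0008 gf 0.0
x -0.1151 nose~0.0229 Fu -1.37
[(np.float64(-20.8), np.float64(-4.2), np.int32(21))]
```

The push stalls with the nose at about 22 mm. That is at the spring, and short of the 30 mm where the stop could begin. The spring's 3 N plus wall drag exceeds my 4 N threshold. I'll push past it with a higher threshold, keeping the nose below 28 mm so the stop can't be touched.

```bash
cat >> h.py <<'E'
def avg(n=10):
    f=[]
    for _ in range(n): robot.pause(.02);f.append(robot.get_state()["force"])
    f=np.array(f);m=f.mean(0);print("  avg F u,v,z",np.round([m@U,m@V,m[2]],2),"sd",np.round(f.std(0),2));return m
E
python3 - <<'E'
from h import *
st();avg()
r=robot.move_linear(ph(-.1125,0,.034),velocity=.008,threshold=9);s=st(r);print((s["ee_pos"]-M)@U);avg()
sc=robot.grab_frame("scene")[...,::-1];cv2.imwrite("pics/scene6.png",sc);print(window(sc))
E
```

```text
t 16.66 F [ 0.77 -0.19 -0.33] p [ 0.5152 -0.0362  0.0326] op 0.0005 gf 0.0
  avg F u,v,z [-0.08  0.06  0.06] sd [0.58 0.45 0.65]
False t 17.37 F [-3.71 -0.2   1.41] p [ 0.5177 -0.036   0.0339] op 0.0004 gf 2.0
-0.11272005876905211
  avg F u,v,z [-4.05 -0.13  0.54] sd [0.47 0.51 0.32]
[(np.float64(-18.8), np.float64(-4.0), np.int32(21))]
```

Run:
```python
from h import *
x=-.1125
for i in range(6):
    x+=.0012
    r=robot.move_linear(ph(x,0,.034),velocity=.008,threshold=4);s=robot.get_state();print("%.4f"%x,r,"real %.4f"%((s["ee_pos"]-M)@U),"t %.2f"%s["time"]);f=avg(6)@U
    if r:break
sc=robot.grab_frame("scene")[...,::-1];cv2.imwrite("pics/scene7.png",sc);print(window(sc))
```

```text
-0.1113 False real -0.1111 t 17.88
  avg F u,v,z [-2.59  0.04  0.17] sd [0.58 0.43 0.27]
-0.1101 False real -0.1099 t 18.28
  avg F u,v,z [-2.   -0.27 -0.2 ] sd [0.55 0.54 0.32]
-0.1089 False real -0.1088 t 18.68
  avg F u,v,z [-2.26  0.23  0.4 ] sd [0.68 0.35 0.51]
-0.1077 False real -0.1076 t 19.08
  avg F u,v,z [-2.47 -0.1  -0.15] sd [0.43 0.32 0.54]
-0.1065 False real -0.1064 t 19.48
  avg F u,v,z [-2.63 -0.12  0.43] sd [0.27 0.28 0.57]
-0.1053 False real -0.1052 t 19.88
  avg F u,v,z [-2.6  -0.29  0.24] sd [0.54 0.34 0.37]
[(np.float64(-11.0), np.float64(-4.0), np.int32(21))]
```

The nose is past the spring, with a steady drag of about 2.5 N. Next is a slow push to the stop, at a total of about 6 N and so under the 8 N slip limit.

Run:
```python
from h import *
for i in range(3):
    f=-(avg(5)@U)
    r=robot.move_linear(ph(-.054,0,.034),velocity=.0075,threshold=6.2-max(f,0));s=robot.get_state();x=(s["ee_pos"]-M)@U
    print(i,r,"x %.4f nose~%.4f t %.2f Fu %.2f"%(x,x+.138,s["time"],s["force"]@U))
    if i and abs(x-x0)<.0007 or not r or s["time"]>34:break
    x0=x
sc=robot.grab_frame("scene")[...,::-1];cv2.imwrite("pics/scene8.png",sc);print(window(sc))
```

```text
avg F u,v,z [-2.83 -0.16  0.37] sd [0.57 0.47 0.33]
0 True x -0.0619 nose~0.0761 t 25.10 Fu -0.32
  avg F u,v,z [ 0.12 -0.01 -0.12] sd [0.36 0.44 0.82]
1 True x -0.0620 nose~0.0760 t 25.65 Fu -0.69
[(np.float64(-86.8), np.float64(6.6), np.int32(102))]
```

The force reached 6.2 N twice at the same spot, with the nose at about 76 mm and no advance. Drag alone is 2.5 N, so this is the stop. I'll back off and look.

Run:
```python
from h import *
robot.move_linear(ph(-.085,0,.034),velocity=.08)
robot.move_linear(ph(-.11,0,.13),velocity=.2);robot.move_linear(ph(-.25,-.1,.18),velocity=.25);st("clear");avg(5)
im=robot.grab_frame("top")[...,::-1];sc=robot.grab_frame("scene")[...,::-1]
lab=cv2.cvtColor(im,cv2.COLOR_BGR2LAB).astype(float)
a=im[150:260,240:340];b=sc[140:250,210:310]
cv2.imwrite("pics/crop6.png",cv2.resize(np.hstack([a,b]),None,fx=4,fy=4,interpolation=cv2.INTER_CUBIC))
C=contour(85-lab[...,0],None,(268,172,32,45));P=(ray("top",C,.016)-M);x=P@U;print("tail x",x.min(),"-> nose",x.min()+.13)
```

```text
clear t 27.65 F [ 0.45 -0.14 -0.1 ] p [ 0.3901 -0.1469  0.1794] op 0.0002 gf 0.0
  avg F u,v,z [ 0.4  -0.02 -0.11] sd [0.41 0.43 0.37]
tail x -0.05119224092592959 -> nose 0.07880775907407042
```

View pics/crop6.png

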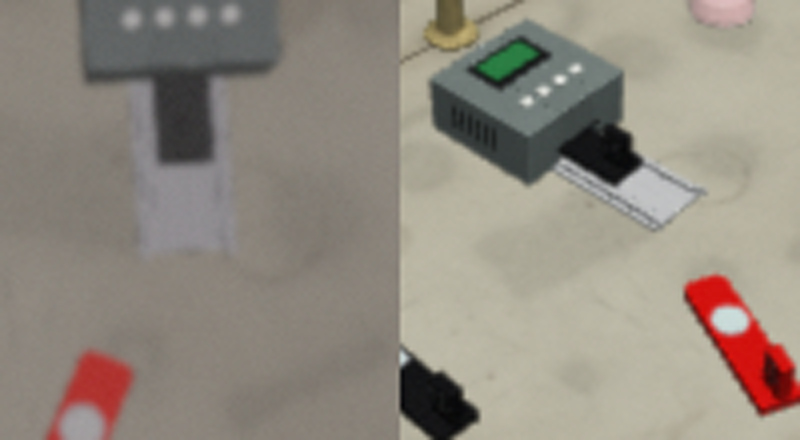

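The slide is in the slot and straight, with its tail at about (185,160) of the crop. Nothing else has moved, and the robot is clear.

```bash
python3 -c "
from rig import robot
print(robot.sign_off())"
```

```text
the job is handed in; nothing more can be done
None
```

I fitted the round-window slide into the photometer, pushed it at about 6 N until it came up against what I take to be the stop (nose about 76–79 mm past the mouth), then let go, backed clear and handed the job in after about 28 s.

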